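# Lock the tacking jig and hold the torch rest at its notch

## Robot

A 6-joint arm with a two-finger parallel gripper is mounted at the origin on the work surface. World frame = base frame: x ahead of the robot, y to its left, z up, the work surface at z = 0. Lengths are in m, angles in rad, forces in N, time in s.
With the tool pointing down it reaches from about 0.35 to 0.925 m from the base axis. Payload 6.4 kg.
Tool frame: the origin (TCP) lies at the centre of the arm's flange, where the gripper is bolted on; the fingertips stand 199 mm ahead of it and the grasp point (between the pads) lies 180 mm ahead of it (manip.tip_extent is the distance from the TCP to the fingertips, in m); z points along the fingers, y is the direction in which the jaws open and shut (so a half turn about z gives the same grasp; the last joint's range is limited). The gripper opens to 94 mm and grips with 3 to 60 N. Pads are 16 mm wide; open, the fingers measure 119 mm over their backs; the gripper's body (75 mm by 177 mm) begins 78 mm behind the grasp point.
Start: joints at [1.159, 0.245, 1.558, -0, 1.339, -0.174], TCP at [0.153, 0.632, 0.405] pointing down, gripper open.
Joint ranges: [-3.13, 3.13], [-1.02, 2.26], [0.13, 2.54], [-0.95, 4.09], [0.21, 2.88], [-2.74, 2.74]. Speed limits (rad/s): [2.57, 2.57, 3.14, 3.14, 3.14, 3.14].

## Interface

Orientations are given as [roll, pitch, yaw] about the fixed x, y, z axes, in that order (R = Rz(yaw) Ry(pitch) Rx(roll)).
In Python, from rig import observe, grab_frame, get_calibration, job, manip gives the robot as it stands.
- The arm moves only by the shell command python3 -m inch 'ROWS' [FORCE]. ROWS is JSON, one flat list of numbers, 7 for each row, row after row: the turn, a rotation vector about the tool's x, y, z in rad, then the shift along the tool's x, y, z in m, then the finger opening in m, from 0 to 0.094. In form: [wx, wy, wz, x, y, z, hand, wx, wy, wz, x, y, z, hand, ...]. A call has 1 to 10 rows; each row is the pose to reach, as a shift and turn from the pose commanded when the call began, along the tool's axes at that moment; what a row does not reach only later rows make up. A row lasts 1/10 s, in which the tool goes at most 50 mm and 8.59 degrees, less where a joint would pass 70% of its speed; a pose out of reach is approached as far as the arm can. A call with a gripper value outside its range is refused whole. The fingers move at their own pace and stop on an object; FORCE is the grip in N (left out, the last holds). Time passes only in rows, so rows that repeat a pose let the fingers close. It gives the time, the measured TCP pose, the force and the opening at its end, in the units of the state.
- observe(): the state, without advancing time (a new reading comes with each control period).
- grab_frame(name): name is "scene" or "side" or "wrist"; returns (picture, depth): 384x512x3 uint8, blue, green, red; 384x512 float32, m along the optical axis (not along the pixel's ray), 0 where there is no reading.
- get_calibration(name): a dict with "K" (3x3 intrinsics, pixels), "T" (4x4, takes a point from camera to world coordinates). Camera axes: x right, y up, looking along -z (the intrinsics and any distortion apply to the point x, -y, -z); pixel columns grow to the right and rows downward; lengths in m; the calibration is good to about 2 mm. A picture is of the moment at which its call begins: read the wrist's pose just before it. get_calibration takes no time and is no camera call; for the wrist camera it gives the pose at the moment of the call.
- job.job_done(): hands the job in, once; it reports no verdict.
The state is a dict: "clock": time; "qpos": joint angles; "joint_velocities": joint speeds; "joint_efforts": joint torques, N m; "tcp_pos": TCP position; "orientation": TCP orientation; "force": force on the tool from outside, world axes, zero at the start; "moment": the same for the moment, N m; "grip_width": finger opening in m.
Only numpy, scipy, OpenCV 4.12 (cv2) and the standard library are available. Lean on these libraries where they do the work, as an engineer would, in place of code of your own. Each camera call takes 0.05 s, during which the arm holds its last target. There are 200 camera calls.

## Task

On the tacking jig, first turn the turnbutton fully across the edge of the closed frame, so that the workpiece is locked in. Then take the torch-rest carriage by its black grip block and slide it along the rail towards the turnbutton's end of the jig until its ball drops into the notch, without running past it, and finish while still holding the carriage there, at rest and seated in the notch. Leave the workpiece and the other things on the bench where they are.

Things in the scene. Friction and masses are not known exactly. Their poses are not given: they have to be found in the camera images.
- jig: Tacking jig fixed to the bench: flat steel plate 250 (its x) x 340 (its y) x 15 mm, origin under its centre, z up. Along its robot-side edge a steel rail, parallel to jig y, carries the torch-rest carriage; on the far half the workpiece lies under a hinged frame. All that is built on the jig turns with it.
- turnbutton (a joint): Angle (rad) of the turnbutton, a steel bar 84 x 18 x 8 mm on a vertical pivot through its middle, beside the frame's +y edge. 0 = bar along jig x, clear of the frame; 1.571 (end stop) = along jig y, one end across the frame's edge (locked). Grows counter-clockwise from above. Starts at 0 to 0.3; friction about 0.05 N m; stays where it is left.
- turnbutton_grip (a point): Point on the turnbutton's pivot axis, 61 mm above the bench, 6 mm below the top of its upright grip fin. The fin stands on the middle of the bar: 40 mm long along the bar, 12 mm thick, 28 mm tall (39 to 67 mm above the bench). The point's x axis lies along the bar and turns with it.
- frame (a joint): Opening angle (rad) of the flat steel retaining frame, 130 x 150 x 8 mm with a 80 x 94 mm window, hinged along its -y edge; 0 = lying flat over the workpiece (it starts so, its top 30 mm above the bench), positive = lifted.
- workpiece: The workpiece, loose under the frame: a 100 x 110 x 6 mm steel plate with a 60 mm diameter tube stub standing up through the frame's window to 55 mm above the bench. Origin under the plate's centre.
- carriage: Torch-rest carriage: grey block 82 x 60 x 18 mm, top 48 mm above the bench, with a black grip block on top and a two-pronged steel torch rest on the far side. Slides only along jig y (170 mm travel), drag about 1.5 N. Starts within 25 mm of the -y end; the notch is 55 to 130 mm further to +y. Origin on the line of its hidden sprung ball, 15 mm above the bench; axes as the jig's.
- carriage_grip (a point): Centre of the carriage's black grip block, 72 mm above the bench. The block is 30 mm along jig x, 18 mm along jig y, and stands from 48 to 82 mm above the bench; it lies 2 mm to jig +x of the carriage's origin.
- index_bar: Dark steel index bar on the jig plate beside the rail, on the robot's side: 14 mm wide, 10 mm tall, 260 mm long along jig y, crossed by one groove 12 mm wide (the notch). Origin mid-groove on the bar's underside, axes as the jig's. The ball is seated when the carriage's origin is level with this origin along jig y. The bar's place along the rail differs each time.
- notch (a point): Middle of the groove at the bar's top face, 25 mm above the bench. From 6 mm before it the sprung ball drops in and draws the carriage forward, rising to about 6 N; at the centre this turns over sharply and pushing on is resisted by about 8 N within 2 mm, fading until the ball is out again 6 mm further on. The rail goes on at least 40 mm past it.
- nozzle: Bystander: white ceramic nozzle, 22 mm diameter, 38 mm tall, standing on the jig plate's far +y corner.
- collar: Bystander: steel collar, 34 mm diameter, 18 mm tall, on the jig plate's far -y corner.
- brush: Bystander: wooden-backed wire brush 250 mm long lying beside the jig on its +y side.
- square: Bystander: welding square about 110 x 110 x 22 mm lying beside the jig on its -y side.
- hammer: Bystander: hammer lying far to the right.
- spray_can: Bystander: grey can 170 mm tall, 60 mm diameter, standing far to the left.
- tube_offcut: Bystander: standing steel tube offcut, 48 mm diameter, 70 mm tall, on the left.

How it is judged:
By the outcome, as a careful person would: the job done as asked, in the order asked, and still so for the second after the job is handed in, while the arm keeps its last pose, push and grip.
It also fails if it takes over 64 s, if anything falls off the work surface, if the arm or the gripper's body presses on something with over 40 N, if the wrist force passes 120 N, or if a joint passes its speed limit or range.

## Working session

There is one attempt and no reset: what is moved stays moved. The work goes in short steps, Python scripts to look and compute and a shell command to move; the robot and the scene stay as the last step left them, time stands still between calls to the robot, and variables do not carry over. Pictures are saved under pics/ and viewed, about 8 in all and at most 12, crops included, and the job is handed in when it is done.

```bash
ls; mkdir -p pics; cat > h.py <<'E'
import numpy as np, cv2
from rig import observe, grab_frame, get_calibration, job, manip
def pts(name,d,cal=None):
    c=cal or get_calibration(name);K,T=np.array(c["K"]),np.array(c["T"])
    v,u=np.indices(d.shape)
    P=np.stack([(u-K[0,2])/K[0,0]*d,-(v-K[1,2])/K[1,1]*d,-d,np.ones_like(d)],-1)
    return (P@T.T)[...,:3]
def ray(name,u,v,z,cal=None):
    c=cal or get_calibration(name);K,T=np.array(c["K"]),np.array(c["T"])
    r=T[:3,:3]@np.array([(u-K[0,2])/K[0,0],-(v-K[1,2])/K[1,1],-1]);o=T[:3,3]
    return o+r*(z-o[2])/r[2]
E
python3 - <<'E'
from h import *
print(observe())
ims=[]
for n in("scene","side"):
    p,d=grab_frame(n);c=get_calibration(n);np.savez(f"{n}.npz",p=p,d=d)
    print(n,{k:np.round(v,3).tolist() if k in"KT" else v for k,v in c.items()})
    cv2.imwrite(f"pics/{n}0.png",cv2.resize(p,(800,600),interpolation=cv2.INTER_CUBIC))
E
```

```text
pics
{'clock': 0.0, 'qpos': array([ 1.15891278e+00,  2.45813023e-01,  1.55897854e+00, -2.70420071e-05,
        1.33871156e+00, -1.74113703e-01]), 'joint_velocities': array([ 1.38291769e-05, -3.08770107e-04,  5.22645028e-04,  7.64547600e-04,
        2.16402007e-03, -2.36018971e-04]), 'joint_efforts': array([ 1.04207094e-03, -4.15824902e+01, -3.14606845e+01,  6.85345125e-02,
        3.31212510e-02, -1.13598949e-04]), 'tcp_pos': array([0.15301442, 0.63150807, 0.40356475]), 'orientation': array([-3.13970651e+00, -3.05053627e-04,  2.90382876e+00]), 'force': array([0.42016695, 0.28551023, 0.12254152]), 'moment': array([ 0.02120683, -0.0357917 , -0.01385812]), 'grip_width': 0.09401562678130981}
scene {'K': [[405.944, 0.0, 255.891], [0.0, 405.944, 193.402], [0.0, 0.0, 1.0]], 'T': [[0.619, -0.478, 0.623, 1.361], [0.785, 0.363, -0.502, -0.671], [0.014, 0.799, 0.601, 0.866], [0.0, 0.0, 0.0, 1.0]]}
side {'K': [[423.216, 0.0, 258.242], [0.0, 423.216, 195.414], [0.0, 0.0, 1.0]], 'T': [[0.915, 0.293, -0.277, 0.079], [-0.404, 0.666, -0.627, -1.109], [0.001, 0.686, 0.728, 1.322], [0.0, 0.0, 0.0, 1.0]]}
```

View pics/scene0.png

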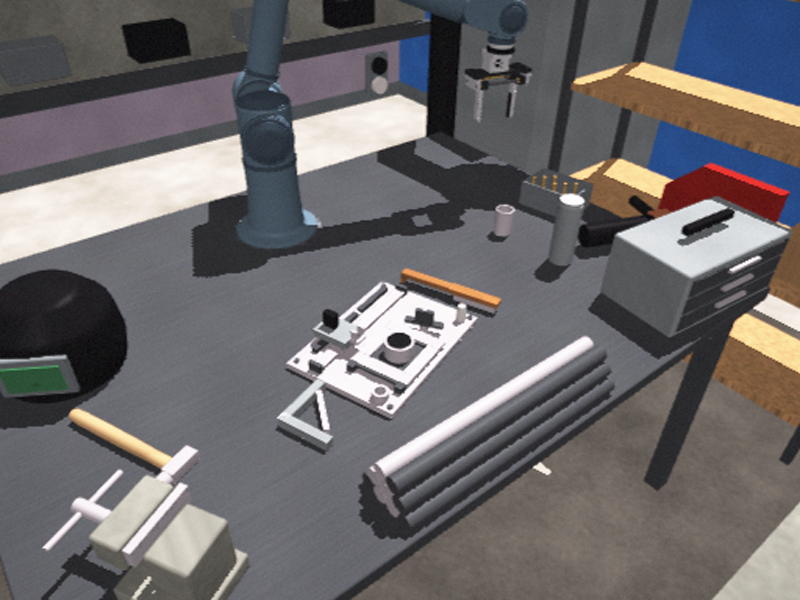

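View pics/side0.png

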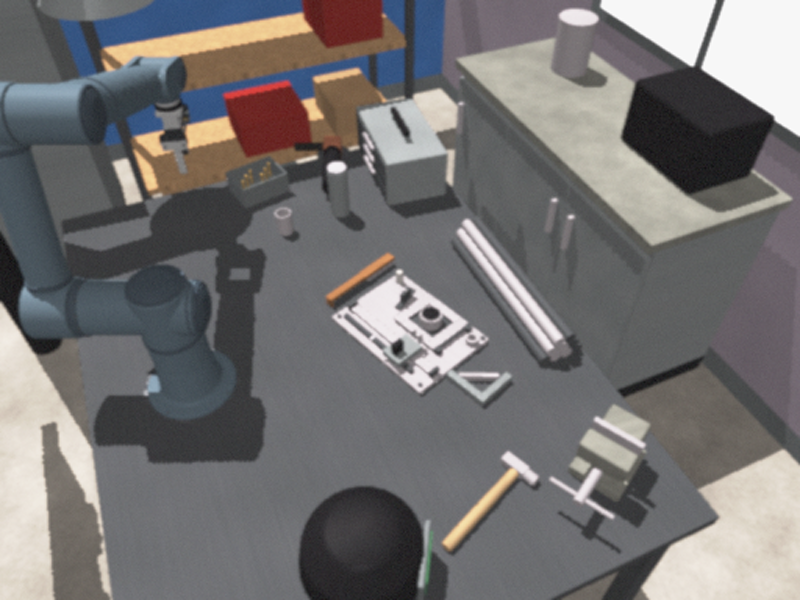

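The scene view shows the jig around (385,345), with the carriage grip at about (331,318) and the turnbutton at about (425,318). The side view puts them at (399,345) and (405,297).

```bash
python3 - <<'E'
from h import *
s=512/800
for n,box in(("scene",(280,275,510,420)),("side",(325,260,495,400))):
    f=np.load(n+".npz");p,d=f["p"],f["d"];P=pts(n,d)
    m=np.zeros(d.shape,bool);x0,y0,x1,y1=[int(a*s) for a in box];m[y0:y1,x0:x1]=1
    g=p.min(-1)
    mm=m&(P[...,2]>.008)&(P[...,2]<.022)&(g>130)
    n_,lab,st,_=cv2.connectedComponentsWithStats(mm.astype(np.uint8))
    Q=P[mm][:,:2];r=cv2.minAreaRect((Q*1000).astype(np.float32));print(n,mm.sum(),r)
    for u,v,z in([(331,318,.075),(425,316,.061)] if n=="scene" else [(399,345,.075),(405,297,.061)]):
        print(ray(n,u*s,v*s,z),P[int(v*s),int(u*s)])
    mm=m&(P[...,2]>.052)&(P[...,2]<.09)&(p.max(-1)<70)
    n_,lab,st,ce=cv2.connectedComponentsWithStats(mm.astype(np.uint8))
    for i in range(1,n_):
        if st[i,4]>5: print(st[i],np.median(P[lab==i],0),P[lab==i].min(0),P[lab==i].max(0))
E
```

```text
scene 2417 ((572.0862426757812, -96.52316284179688), (252.89865112304688, 506.4631042480469), 19.49878692626953)
[ 0.49981171 -0.15256668  0.075     ] [ 0.5013202  -0.15638117  0.07984274]
[0.59566803 0.01361059 0.061     ] [0.59071433 0.01798738 0.05680366]
[207 198   9  12  89] [ 0.49562804 -0.15335958  0.07357109] [ 0.47611256 -0.1620779   0.05261269] [ 0.50785983 -0.13957211  0.08711098]
[266 199  11   6  40] [0.59003818 0.01572328 0.05808697] [0.57377709 0.00346093 0.05222098] [0.60304261 0.02862658 0.0686332 ]
[248 213  15  10 101] [ 0.61628521 -0.07184297  0.05522741] [ 0.59364693 -0.09579269  0.05208472] [ 0.6366059  -0.05167916  0.05903498]
side 2026 ((576.756591796875, -118.1376953125), (253.1648712158203, 466.0083312988281), 19.115039825439453)
[ 0.48982925 -0.15296411  0.075     ] [ 0.48929832 -0.15075847  0.07761118]
[0.57508149 0.00305532 0.061     ] [5.72978143e-01 3.69777020e-04 6.48982097e-02]
[257 189   3   3   7] [0.57076229 0.00528194 0.05913835] [5.65997665e-01 3.69777020e-04 5.21033670e-02] [0.57758177 0.01074135 0.06683058]
[271 198   9   6  35] [ 0.61177403 -0.07129216  0.05578173] [ 0.5962109  -0.08661849  0.05215516] [ 0.63131259 -0.05456674  0.06089504]
[251 218   6   9  38] [ 0.48123667 -0.15581396  0.07508834] [ 0.47094413 -0.16146764  0.05516118] [ 0.49336259 -0.14696318  0.08803919]
```

```bash
cat >> h.py <<'E'
from scipy.spatial.transform import Rotation as Ro
def delta(xyz,psi_deg):
    """tool-frame shift and z-turn to TCP xyz with tool pointing down, tool y at psi deg (world)"""
    s=observe();R=Ro.from_euler('xyz',s["orientation"])
    p=np.radians(psi_deg);y=np.array([np.cos(p),np.sin(p),0]);z=np.array([0,0,-1.])
    G=Ro.from_matrix(np.c_[np.cross(y,z),y,z])
    return np.round((R.inv()*G).as_rotvec(),4),np.round(R.inv().apply(np.array(xyz)-s["tcp_pos"]),4)
E
python3 - <<'E'
from h import *
s=observe();R=Ro.from_euler('xyz',s["orientation"]);T=np.array(get_calibration("wrist")["T"])
print(R.inv().apply(T[:3,3]-s["tcp_pos"]),(R.inv().as_matrix()@T[:3,:3]).round(3),np.array(get_calibration("wrist")["K"]))
print(delta([.54,-.06,.45],-67))
E
```

```text
[0.06971857 0.00121948 0.02007681] [[ 0.     0.97   0.242]
 [ 1.    -0.     0.001]
 [ 0.001  0.242 -0.97 ]] [[323.43323025   0.         257.54796567]
 [  0.         323.43323025 194.14606971]
 [  0.           0.           1.        ]]
(array([-1.1000e-03,  1.9000e-03,  2.5024e+00]), array([-0.5389, -0.581 , -0.0455]))
```

```bash
python3 -m inch '[0,0,2.5,-0.539,-0.581,-0.0455,0.05,0,0,2.5,-0.539,-0.581,-0.0455,0.05,0,0,2.5,-0.539,-0.581,-0.0455,0.05,0,0,2.5,-0.539,-0.581,-0.0455,0.05,0,0,2.5,-0.539,-0.581,-0.0455,0.05,0,0,2.5,-0.539,-0.581,-0.0455,0.05,0,0,2.5,-0.539,-0.581,-0.0455,0.05,0,0,2.5,-0.539,-0.581,-0.0455,0.05,0,0,2.5,-0.539,-0.581,-0.0455,0.05,0,0,2.5,-0.539,-0.581,-0.0455,0.05]'
python3 -c "
from h import *
print(observe()['qpos'],delta([.54,-.06,.45],-67))"
```

```text
clock: 1.1
tcp_pos: [0.3971, 0.1942, 0.4333]
orientation: [3.141, -0.0, 1.398]
force: [1.3, -0.2, 0.3]
grip_width: 0.0496
[ 1.97230420e-01 -2.95022465e-01  2.03505849e+00  6.70677664e-05
  1.40136182e+00  3.70245800e-01] (array([ 1.000e-04, -2.000e-04,  9.963e-01]), array([-0.2258,  0.1845, -0.0167]))
```

```bash
python3 -m inch '[0,0,1.0,-0.226,0.1845,-0.017,0.05,0,0,1.0,-0.226,0.1845,-0.017,0.05,0,0,1.0,-0.226,0.1845,-0.017,0.05,0,0,1.0,-0.226,0.1845,-0.017,0.05,0,0,1.0,-0.226,0.1845,-0.017,0.05,0,0,1.0,-0.226,0.1845,-0.017,0.05,0,0,1.0,-0.226,0.1845,-0.017,0.05,0,0,1.0,-0.226,0.1845,-0.017,0.05,0,0,1.0,-0.226,0.1845,-0.017,0.05]'
cat > w.py <<'E'
from h import *
import sys,pickle
n=sys.argv[1];c=get_calibration("wrist");p,d=grab_frame("wrist")
pickle.dump((p,d,c),open(n+".pkl","wb"));cv2.imwrite(f"pics/{n}.png",cv2.resize(p,(800,600),interpolation=cv2.INTER_CUBIC))
s=observe();print(s["clock"],s["tcp_pos"],s["orientation"],s["qpos"].round(2))
E
python3 w.py w1
```

```text
clock: 2.0
tcp_pos: [0.541, -0.0571, 0.4498]
orientation: [-3.141, 0.001, 0.406]
force: [-0.3, 0.3, 0.3]
grip_width: 0.0501
2.05 [ 0.54090527 -0.05680368  0.44998378] [-3.14109182e+00  4.43358124e-04  4.06476028e-01] [-0.31 -0.04  1.78  0.    1.4   0.85]
```

View pics/w1.png

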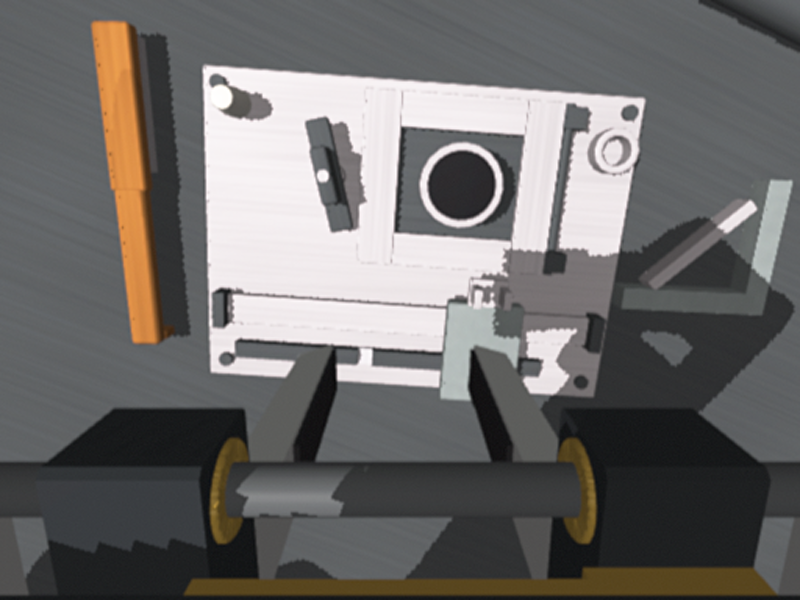

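The wrist view shows the following:
- Jig corners: (204,67), (645,98), (595,395), (210,373).
- Turnbutton bar: from about (317,118) to (342,230), with the fin centre at about (325,177).
- Notch: the light gap in the dark index bar at about (366,355).
- Carriage: (481,345), with its grip hidden behind a finger.

```bash
python3 - <<'E'
from h import *
import pickle
p,d,c=pickle.load(open("w1.pkl","rb"));s=.64
R=lambda u,v,z:ray("wrist",u*s,v*s,z,c)[:2]
C=np.array([R(*q,.015) for q in[(204,67),(645,98),(595,395),(210,373)]])
print(C.round(4),np.linalg.norm(np.roll(C,-1,0)-C,axis=1))
r=cv2.minAreaRect((C*1000).astype(np.float32));print("jig",r)
a=R(317,118,.039);b=R(342,230,.039);print("bar",(a+b)/2,np.degrees(np.arctan2(*(a-b)[::-1])),np.linalg.norm(a-b))
print("notch",R(366,355,.025))
P=pts("wrist",d,c)
x0,y0,x1,y1=[int(q*s) for q in(290,100,365,250)]
Q=P[y0:y1,x0:x1];D=p[y0:y1,x0:x1].max(-1)
def rect(m):
    q=(Q[m][:,:2]*1000).astype(np.float32);print(m.sum(),cv2.minAreaRect(q),np.median(Q[m],0))
rect((Q[...,2]>.03)&(Q[...,2]<.045)); rect((Q[...,2]>.055)&(Q[...,2]<.075));rect((Q[...,2]>.03)&(Q[...,2]<.075))
x0,y0,x1,y1=[int(q*s) for q in(430,250,540,420)]
Q=P[y0:y1,x0:x1]; m=(Q[...,2]>.042)&(Q[...,2]<.054);rect(m)
E
```

```text
[[ 0.6201  0.1415]
 [ 0.7328 -0.1761]
 [ 0.5005 -0.2595]
 [ 0.3852  0.0607]] [0.33704264 0.24685673 0.34028996 0.2483447 ]
jig ((559.5638427734375, -57.540130615234375), (248.32345581054688, 340.289794921875), 19.73841094970703)
bar [0.5848339  0.02198435] 34.32361938936343 0.08286247735855673
notch [ 0.45854417 -0.05797393]
853 ((579.2243041992188, 16.637605667114258), (96.97210693359375, 42.25601577758789), 22.171628952026367) [0.58510973 0.0122245  0.03904719]
450 ((584.1678466796875, 22.86068344116211), (39.630008697509766, 12.28576946258545), 34.927635192871094) [0.58501787 0.02231752 0.06736931]
1345 ((579.2243041992188, 16.637605667114258), (96.97210693359375, 42.25601577758789), 22.171628952026367) [0.58514476 0.01886198 0.03993247]
2294 ((513.1027221679688, -136.9674072265625), (102.1754150390625, 59.96028518676758), 19.418445587158203) [ 0.52094927 -0.12885138  0.04811268]
```

```bash
python3 -c "
from h import *
print(delta([.5845,.0225,.29],-55.5))"
```

```text
(array([-0.0005,  0.0004, -0.1957]), array([ 0.0715, -0.0555,  0.16  ]))
```

```bash
python3 -m inch '[0,0,-0.1,0.04,-0.03,0.04,0.05,0,0,-0.196,0.0715,-0.0555,0.08,0.05,0,0,-0.196,0.0715,-0.0555,0.12,0.05,0,0,-0.196,0.0715,-0.0555,0.16,0.05,0,0,-0.196,0.0715,-0.0555,0.16,0.05,0,0,-0.196,0.0715,-0.0555,0.16,0.05,0,0,-0.196,0.0715,-0.0555,0.16,0.05]'
python3 w.py w2; python3 - <<'E'
from h import *
import pickle
p,d,c=pickle.load(open("w2.pkl","rb"));P=pts("wrist",d,c)
m=(P[...,2]>.058)&(P[...,2]<.075)&(np.hypot(P[...,0]-.585,P[...,1]-.0225)<.035)
print(m.sum(),cv2.minAreaRect((P[m][:,:2]*1000).astype(np.float32)),P[m].mean(0))
print(delta([.5845,.0225,.241],-55.5))
E
```

```text
clock: 2.75
tcp_pos: [0.5861, 0.0216, 0.2938]
orientation: [3.138, -0.004, 0.6]
force: [0.6, 0.8, -0.4]
grip_width: 0.0501
2.8 [0.58622133 0.02143242 0.29400687] [ 3.13740484 -0.0044102   0.59998887] [-0.16  0.22  1.8  -0.    1.11  0.81]
1003 ((585.108154296875, 23.644742965698242), (38.939884185791016, 11.585604667663574), 34.4376335144043) [0.58633603 0.02426123 0.06737479]
(array([ 0.0042, -0.0044, -0.0022]), array([-0.0011, -0.0021,  0.053 ]))
```

View pics/w2.png

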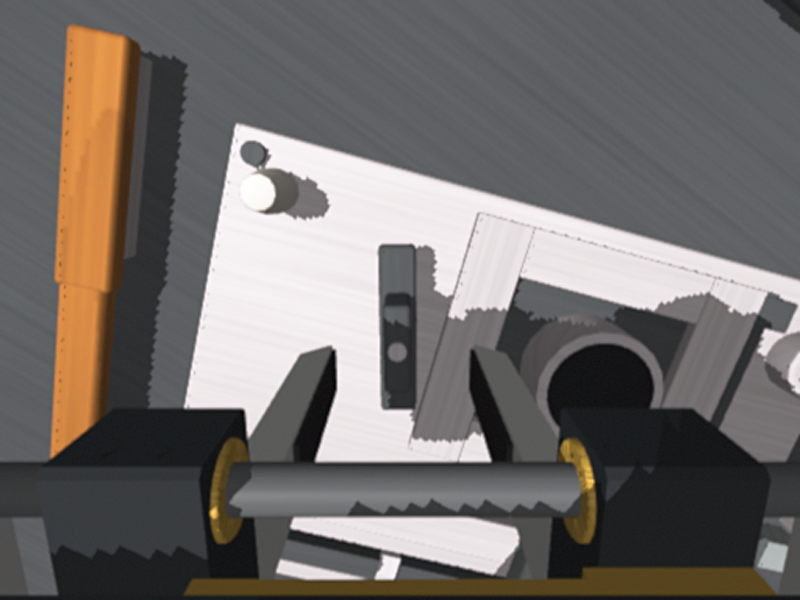

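```bash
python3 -m inch '[0,0,0,0,0,0.025,0.05,0,0,0,0,0,0.05,0.05,0,0,0,0,0,0.05,0.05,0,0,0,0,0,0.05,0.0,0,0,0,0,0,0.05,0.0,0,0,0,0,0,0.05,0.0,0,0,0,0,0,0.05,0.0,0,0,0,0,0,0.05,0.0,0,0,0,0,0,0.05,0.0]' 25
python3 -c "
from h import *
print(observe(),delta([.585,.023,.241],19.7))"
```

```text
clock: 3.7
tcp_pos: [0.5851, 0.0223, 0.241]
orientation: [-3.14, -0.0, 0.6]
force: [-3.1, 3.6, 4.9]
grip_width: 0.0119
{'clock': 3.7, 'qpos': array([-0.15567101,  0.29904712,  1.81982382,  0.00192292,  1.0238673 ,
        0.81450001]), 'joint_velocities': array([ 0.0015132 ,  0.00087245, -0.00160937, -0.0056068 ,  0.00134605,
        0.00141372]), 'joint_efforts': array([-2.57175140e+00, -3.62605619e+01, -2.61838531e+01, -7.30316117e-01,
       -1.01048212e+00,  2.80813576e-02]), 'tcp_pos': array([0.5851094 , 0.02228511, 0.24095952]), 'orientation': array([-3.13961212e+00, -2.92413710e-04,  5.99624029e-01]), 'force': array([-3.0658866 ,  3.56991127,  4.94739672]), 'moment': array([0.6887888 , 0.72384706, 0.00967217]), 'grip_width': 0.011924639768452306} (array([-0.0015, -0.0016, -1.315 ]), array([ 0.0003, -0.0007, -0.    ]))
```

```bash
python3 -m inch '[0,0,-0.1,0,-0.001,0,0,0,0,-0.2,0,-0.001,0,0,0,0,-0.3,0,-0.001,0,0,0,0,-0.4,0,-0.001,0,0,0,0,-0.5,0,-0.001,0,0,0,0,-0.6,0,-0.001,0,0,0,0,-0.7,0,-0.001,0,0,0,0,-0.7,0,-0.001,0,0]'
python3 -c "
from h import *
s=observe();print(s['moment'],delta([.585,.023,.241],19.7))"
```

```text
clock: 4.5
tcp_pos: [0.5846, 0.0229, 0.241]
orientation: [-3.141, -0.001, 1.302]
force: [-3.4, 3.2, 5.7]
grip_width: 0.0118
[0.3677972  0.6414668  0.07279484] (array([-0.0008, -0.0008, -0.613 ]), array([ 0.0002,  0.0004, -0.    ]))
```

```bash
python3 -m inch '[0,0,-0.1,0,0,0,0,0,0,-0.2,0,0,0,0,0,0,-0.3,0,0,0,0,0,0,-0.4,0,0,0,0,0,0,-0.5,0,0,0,0,0,0,-0.58,0,0,0,0,0,0,-0.62,0,0,0,0,0,0,-0.62,0,0,0,0,0,0,-0.62,0,0,0,0]'
python3 -c "
from h import *
s=observe();print(s['moment'],s['qpos'],delta([.585,.023,.241],19.7))"
```

```text
clock: 5.4
tcp_pos: [0.5843, 0.0228, 0.2409]
orientation: [-3.14, -0.002, 1.919]
force: [-4.3, 1.9, 7.2]
grip_width: 0.0118
[ 0.26796126  0.96993039 -0.27182171] [-1.54809750e-01  2.97788415e-01  1.82146144e+00  6.33665630e-04
  1.02468276e+00 -5.03509186e-01] (array([-0.0018, -0.0016,  0.0045]), array([-0.    ,  0.0007, -0.0001]))
```

```bash
python3 -m inch '[0,0,-0.03,0,0,0,0,0,0,-0.05,0,0,0,0,0,0,-0.05,0,0,0,0,0,0,-0.05,0,0,0,0]'
python3 -c "
from h import *
s=observe();print(s['moment'],delta([.585,.023,.241],19.7))"
```

```text
clock: 5.8
tcp_pos: [0.5843, 0.0228, 0.2409]
orientation: [-3.14, -0.002, 1.968]
force: [-5.0, 2.9, 6.4]
grip_width: 0.0128
[ 0.2579806   0.95113464 -0.53419239] (array([-0.0016, -0.002 ,  0.0533]), array([-0.    ,  0.0007, -0.0001]))
```

The moment rose and the jaws were forced slightly wider, so the turnbutton is at its end stop. I'll relax the turn, release, and rise.

```bash
python3 -m inch '[0,0,0.04,0,0,0,0.0,0,0,0.04,0,0,0,0.05,0,0,0.04,0,0,0,0.05,0,0,0.04,0,0,0,0.05,0,0,0.04,0,0,0,0.05,0,0,0.04,0,0,-0.04,0.05,0,0,0.04,0,0,-0.09,0.05,0,0,0.04,0,0,-0.14,0.05,0,0,0.04,0,0,-0.18,0.05,0,0,0.04,0,0,-0.18,0.05]'
python3 - <<'E'
from h import *
print(delta([.53,-.08,.42],-70))
E
```

```text
clock: 6.8
tcp_pos: [0.5858, 0.0224, 0.4281]
orientation: [3.13, 0.007, 1.93]
force: [0.9, -1.5, 0.7]
grip_width: 0.0499
(array([ 0.0143, -0.004 ,  1.581 ]), array([-0.0762, -0.0883,  0.0075]))
```

```bash
python3 -c "
from h import *
print(delta([.43,-.14,.42],-70.4))"; python3 -m inch '[0,0,0.15,-0.04,-0.02,0,0.05,0,0,0.3,-0.08,-0.04,0,0.05,0,0,0.45,-0.09,-0.06,0,0.05,0,0,0.6,-0.09,-0.09,0,0.05,0,0,0.75,-0.09,-0.09,0,0.05,0,0,0.9,-0.09,-0.09,0,0.05,0,0,1.05,-0.09,-0.09,0,0.05,0,0,1.2,-0.09,-0.09,0,0.05,0,0,1.35,-0.09,-0.09,0,0.05,0,0,1.5,-0.09,-0.09,0,0.05]'
python3 -c "
from h import *
print(delta([.43,-.14,.42],-70.4))"
```

```text
(array([ 0.0143, -0.0041,  1.588 ]), array([-0.0972, -0.2031,  0.0063]))
clock: 7.8
tcp_pos: [0.5318, -0.0933, 0.419]
orientation: [-3.14, 0.001, 0.424]
force: [0.4, -0.1, -0.0]
grip_width: 0.0502
(array([-0.0012,  0.0014,  0.0816]), array([-0.112 ,  0.0007, -0.0009]))
```

```bash
python3 -m inch '[0,0,0.08,-0.04,0,0,0.05,0,0,0.08,-0.08,0,0,0.05,0,0,0.08,-0.112,0,0,0.05,0,0,0.08,-0.112,0,0,0.05,0,0,0.08,-0.112,0,0,0.05,0,0,0.08,-0.112,0,0,0.05]'
python3 w.py w3
```

```text
clock: 8.4
tcp_pos: [0.4306, -0.1399, 0.42]
orientation: [-3.141, 0.0, 0.35]
force: [0.8, 0.3, 0.3]
grip_width: 0.0503
8.45 [ 0.43076101 -0.13978696  0.42004911] [-3.14113868e+00  1.55590321e-04  3.50692149e-01] [-0.57 -0.25  2.03  0.    1.37  0.65]
```

View pics/w3.png

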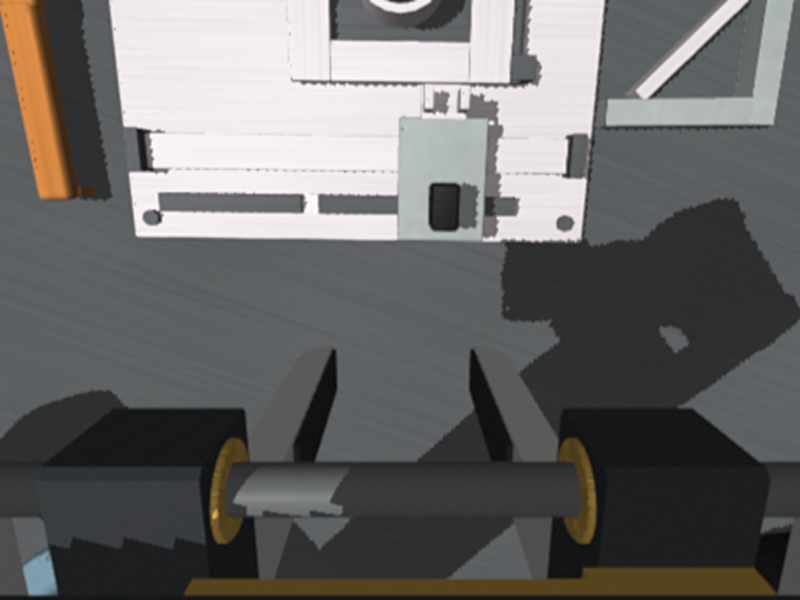

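The view shows the black grip top centred at about (445,206), the carriage body spanning u 400–488, and the groove gap at u≈305–318, v≈203. The turnbutton is out of frame.

```bash
python3 - <<'E'
from h import *
import pickle
p,d,c=pickle.load(open("w3.pkl","rb"));s=.64;P=pts("wrist",d,c)
a=np.radians(19.6);jx=np.array([np.cos(a),np.sin(a)]);jy=np.array([-jx[1],jx[0]])
# fix yaw from bar's edges
e=[ray("wrist",u*s,v*s,.025,c)[:2] for u,v in((162,203),(517,207))];q=e[0]-e[1];print("bar yaw",np.degrees(np.arctan2(-q[0],q[1])),np.linalg.norm(q))
m=(P[...,2]>.076)&(P[...,2]<.09);m[:, :200]=0;m[160:]=0
r=cv2.minAreaRect((P[m][:,:2]*1000).astype(np.float32));print("grip",m.sum(),r,np.median(P[m],0))
g=np.array(r[0])/1000
mb=(P[...,2]>.042)&(P[...,2]<.054);mb[160:]=0;mb[:70]=0
Y=P[mb][:,:2]@jy;print("block y",np.percentile(Y,[0.5,99.5]),np.percentile(Y,[0.5,99.5]).mean(),P[mb][:,:2].shape)
# groove: light gap in dark bar; gray profile along row
row=p[128:133,95:215].min(-1).mean(0)
th=(row.max()+row.min())/2
print((row[94-90+2:]).astype(int)[:120].tolist())
R=lambda u,v,z:ray("wrist",u,v,z,c)[:2]
for u in(305,318): print(u,R(u*s,203*s,.025)@jy,R(u*s,203*s,.015)@jy)
print("grip y",g@jy,"via ray",R(445*s,206*s,.082)@jy,"x",g@jx)
print(delta([*g,.30],-70.4))
E
```

```text
bar yaw 19.453936566329006 0.2588962626827021
grip 580 ((488.6156005859375, -145.65936279296875), (30.03453254699707, 18.146135330200195), 19.049549102783203) [ 0.48865107 -0.14526394  0.0817294 ]
block y [-0.33076184 -0.27126748] -0.3010146584188401 (3974, 2)
[193, 123, 100, 103, 104, 104, 104, 104, 103, 103, 104, 104, 103, 104, 104, 104, 104, 104, 104, 104, 104, 104, 104, 104, 105, 104, 105, 105, 105, 105, 105, 104, 104, 105, 105, 105, 104, 104, 104, 105, 104, 104, 104, 104, 104, 104, 103, 103, 103, 104, 104, 103, 103, 103, 103, 103, 103, 103, 103, 103, 103, 103, 103, 103, 103, 102, 101, 101, 101, 101, 101, 101, 101, 101, 100, 100, 100, 100, 100, 100, 99, 99, 100, 100, 100, 100, 100, 99, 100, 100, 97, 81, 79, 120, 165, 224, 248, 247, 246, 247, 250, 250, 187, 109, 94, 98, 98, 98, 98, 98, 98, 98, 98, 98]
305 -0.20396888141256161 -0.2020751496295645
318 -0.21344332000234287 -0.21180226981401248
grip y -0.3011263585083812 via ray -0.30132784435423443 x 0.41144230618240013
(array([-0.0005,  0.0002,  0.0086]), array([0.0523, 0.0254, 0.12  ]))
```

```bash
python3 -m inch '[0,0,0.009,0.026,0.013,0.03,0.05,0,0,0.009,0.0523,0.0254,0.06,0.05,0,0,0.009,0.0523,0.0254,0.1,0.05,0,0,0.009,0.0523,0.0254,0.12,0.05,0,0,0.009,0.0523,0.0254,0.12,0.05,0,0,0.009,0.0523,0.0254,0.12,0.05,0,0,0.009,0.0523,0.0254,0.12,0.05]'
python3 -c "
from h import *
s=observe();print(s['force'],delta([.4886,-.1457,.252],-70.5))"
```

```text
clock: 9.15
tcp_pos: [0.4888, -0.1461, 0.3021]
orientation: [3.139, -0.002, 0.341]
force: [-0.1, -0.6, 0.6]
grip_width: 0.0501
[-0.0633039  -0.55837239  0.60942291] (array([ 0.0024, -0.0021,  0.0009]), array([-0.0002, -0.0006,  0.0501]))
```

```bash
python3 -m inch '[0,0,0,0,0,0.025,0.05,0,0,0,0,0,0.048,0.05,0,0,0,0,0,0.048,0.05,0,0,0,0,0,0.048,0.05,0,0,0,0,0,0.048,0.0,0,0,0,0,0,0.048,0.0,0,0,0,0,0,0.048,0.0,0,0,0,0,0,0.048,0.0,0,0,0,0,0,0.048,0.0]' 30
cat > f.py <<'E'
from h import *
a=np.radians(19.5);jx=np.array([np.cos(a),np.sin(a)]);jy=np.array([-jx[1],jx[0]])
s=observe();print("y",s["tcp_pos"][:2]@jy,"x",s["tcp_pos"][:2]@jx,"Fy",s["force"][:2]@jy,"Fx",s["force"][:2]@jx,"Fz",s["force"][2],s["grip_width"],s["qpos"].round(2))
E
python3 f.py
```

```text
clock: 10.05
tcp_pos: [0.4881, -0.1461, 0.2528]
orientation: [3.141, -0.0, 0.341]
force: [-0.3, -0.1, 1.5]
grip_width: 0.0177
y -0.3006513804867882 x 0.4113645520972871 Fy 0.009974885640355688 Fx -0.29873017494103915 Fz 1.5178422470817043 0.017727335762367187 [-0.51  0.12  2.01 -0.    1.01  0.72]
```

```bash
python3 -m inch '[0,0,0,0,-0.005,0,0,0,0,0,0,-0.015,0,0,0,0,0,0,-0.026,0,0,0,0,0,0,-0.037,0,0,0,0,0,0,-0.048,0,0,0,0,0,0,-0.059,0,0,0,0,0,0,-0.070,0,0,0,0,0,0,-0.077,0,0,0,0,0,0,-0.080,0,0,0,0,0,0,-0.080,0,0]'; python3 f.py
```

```text
clock: 11.05
tcp_pos: [0.4614, -0.0701, 0.2527]
orientation: [-3.141, -0.001, 0.341]
force: [0.7, 1.2, 3.4]
grip_width: 0.0178
y -0.2201323869048195 x 0.4115222762114659 Fy 0.8750588337462948 Fx 1.070195811001901 Fz 3.414094426174667 0.017756527926424757 [-0.39  0.02  2.12  0.    1.01  0.83]
```

```bash
for i in 1 2 3; do python3 -m inch '[0,0,0,0,-0.001,0,0,0,0,0,0,-0.002,0,0,0,0,0,0,-0.002,0,0]' >/dev/null; python3 f.py; done
```

```text
y -0.2187437554208499 x 0.4115132090236542 Fy -0.40274987046219524 Fx 3.832027123407953 Fz 3.199177486585432 0.017693877409286275 [-0.39  0.02  2.12  0.    1.01  0.84]
y -0.2165445783109512 x 0.41151363469538543 Fy -0.9067771364218693 Fx 3.509122608811761 Fz 6.157589179704001 0.017570041722873807 [-0.39  0.01  2.12  0.    1.01  0.84]
y -0.2144813276292078 x 0.41151245656236285 Fy -1.1865023338827159 Fx 4.806652923843418 Fz 5.71883812292586 0.0175379222734079 [-0.39  0.01  2.12  0.    1.01  0.84]
```

```bash
python3 -m inch '[0,0,0,0,-0.001,0,0,0,0,0,0,-0.002,0,0,0,0,0,0,-0.002,0,0]' >/dev/null; python3 f.py
python3 -m inch '[0,0,0,0,-0.001,0,0,0,0,0,0,-0.001,0,0,0,0,0,0,-0.001,0,0]' >/dev/null; python3 f.py
python3 -m inch '[0,0,0,0,-0.001,0,0,0,0,0,0,-0.001,0,0,0,0,0,0,-0.001,0,0]' >/dev/null; python3 f.py
```

```text
y -0.21220827953464277 x 0.41152079764922334 Fy 1.9582234216249772 Fx 5.143874513135778 Fz 7.802873738777839 0.017689554606673968 [-0.38  0.01  2.13  0.    1.01  0.85]
y -0.21108464756299403 x 0.411559835120489 Fy 2.516053933877873 Fx 4.410924687429451 Fz 8.188297619066038 0.017909838322639607 [-0.38  0.01  2.13  0.    1.01  0.85]
y -0.20991937800582416 x 0.4115642948421275 Fy 3.0431308924773446 Fx 5.011479445642351 Fz 8.51363575375223 0.01780115933469629 [-0.38  0.01  2.13  0.    1.01  0.85]
```

```bash
python3 -m inch '[0,0,0,0,-0.001,0,0,0,0,0,0,-0.001,0,0,0,0,0,0,-0.001,0,0]' >/dev/null; python3 f.py
python3 -m inch '[0,0,0,0,-0.0005,0,0,0,0,0,0,-0.0005,0,0,0,0,0,0,-0.0005,0,0]' >/dev/null; python3 f.py
python3 -m inch '[0,0,0,0,-0.0005,0,0,0,0,0,0,-0.0005,0,0,0,0,0,0,-0.0005,0,0]' >/dev/null; python3 f.py
```

```text
y -0.20871576461644606 x 0.4115689904568698 Fy 5.074854264785794 Fx 5.0918396094630545 Fz 9.317262206119201 0.01771374097043748 [-0.38  0.    2.13  0.    1.01  0.85]
y -0.2083396942244183 x 0.4115707960552119 Fy 4.155722740363696 Fx 4.8612045184521335 Fz 8.106878053182278 0.01791516152219351 [-0.38  0.    2.13  0.    1.01  0.85]
y -0.20780015281295205 x 0.4115581242954102 Fy 4.455632795130409 Fx 4.625679429537225 Fz 9.678161319783317 0.01747287713594897 [-0.37  0.    2.13  0.    1.01  0.85]
```

```bash
python3 -m inch '[0,0,0,0,-0.0005,0,0,0,0,0,0,-0.0005,0,0,0,0,0,0,-0.0005,0,0]' >/dev/null; python3 f.py
python3 -m inch '[0,0,0,0,-0.0003,0,0,0,0,0,0,-0.0003,0,0,0,0,0,0,-0.0003,0,0]' >/dev/null; python3 f.py
```

```text
y -0.2074104011586369 x 0.41155827486056995 Fy 3.3592211773612943 Fx 4.837143650249552 Fz 7.8596770881962685 0.017347018712616694 [-0.37  0.    2.13  0.    1.01  0.86]
y -0.20723159239162997 x 0.4115506897949655 Fy 1.5502449952941615 Fx 4.615763040878513 Fz 8.385916785085268 0.01759705154579735 [-0.37  0.    2.13  0.    1.01  0.86]
```

```bash
python3 -m inch '[0,0,0,0,-0.0003,0,0,0,0,0,0,-0.0003,0,0,0,0,0,0,-0.0003,0,0,0,0,0,-0.0003,0,0]' >/dev/null; python3 f.py
python3 - <<'E'
from h import *
p,d=grab_frame("scene");cv2.imwrite("pics/s1.png",cv2.resize(p[165:275,170:335],(800,533),interpolation=cv2.INTER_CUBIC))
p,d=grab_frame("side");cv2.imwrite("pics/s2.png",cv2.resize(p[155:260,200:335],(771,600),interpolation=cv2.INTER_CUBIC))
E
python3 f.py
```

```text
y -0.20723159239162997 x 0.4115506897949655 Fy 1.5502449952941615 Fx 4.615763040878513 Fz 8.385916785085268 0.01759705154579735 [-0.37  0.    2.13  0.    1.01  0.86]
y -0.20724592540430334 x 0.41155992324636065 Fy 2.4183957061638823 Fx 5.104773233325817 Fz 6.497922847241676 0.017856095109726276 [-0.37  0.    2.13  0.    1.01  0.86]$: bad value
```

View pics/s1.png

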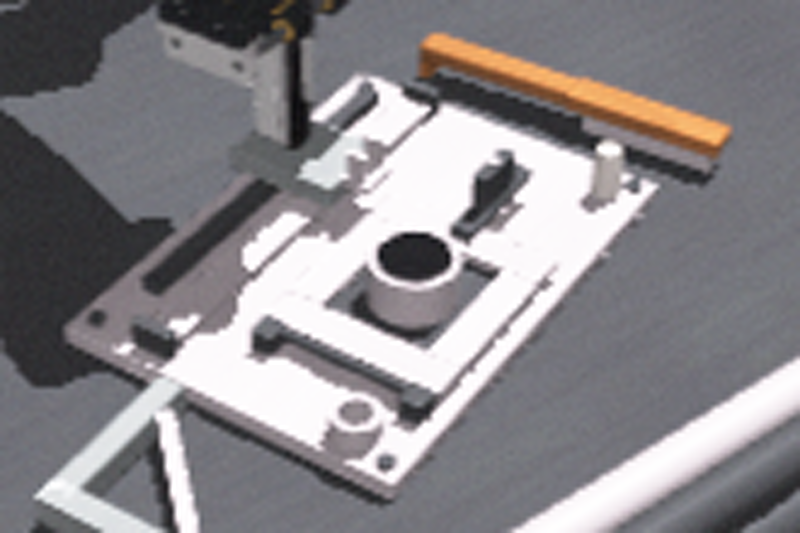

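View pics/s2.png

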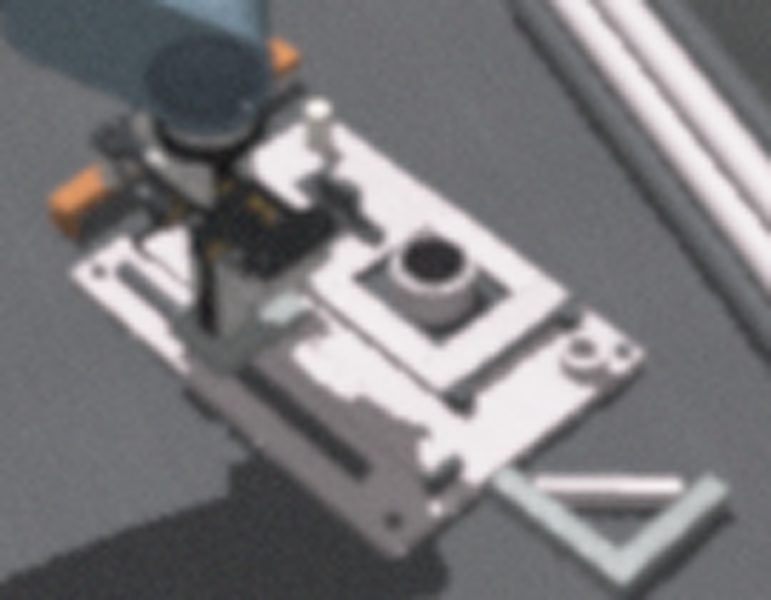

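Both views show the bar lying along jig y. Its near end crosses the frame edge at (460,230) in the scene crop, and the workpiece and bystanders are in place. My last row list was miscounted and refused, so nothing moved on that call. Now the final small advance.

```bash
python3 -m inch '[0,0,0,0,-0.0004,0,0,0,0,0,0,-0.0004,0,0,0,0,0,0,-0.0004,0,0,0,0,0,0,-0.0004,0,0]'; python3 f.py
python3 -m inch '[0,0,0,0,-0.0004,0,0,0,0,0,0,-0.0004,0,0,0,0,0,0,-0.0004,0,0,0,0,0,0,-0.0004,0,0]'; python3 f.py
```

```text
clock: 14.85
tcp_pos: [0.457, -0.0578, 0.2527]
orientation: [-3.141, -0.001, 0.341]
force: [4.7, 2.3, 7.4]
grip_width: 0.0178
y -0.20700458164548474 x 0.41155148150815357 Fy 0.5914228191204689 Fx 5.1870327651310015 Fz 7.438554083699484 0.017799851126413593 [-0.37  0.    2.13  0.    1.01  0.86]
clock: 15.25
tcp_pos: [0.4569, -0.0575, 0.2527]
orientation: [-3.141, -0.001, 0.341]
force: [4.7, 1.3, 5.6]
grip_width: 0.0174
y -0.20677110415026873 x 0.41152602371209984 Fy -0.3201885365431385 Fx 4.900168229811961 Fz 5.579270140754435 0.017417732408432765 [-0.37  0.    2.13  0.    1.01  0.86]
```

```bash
python3 -m inch '[0,0,0,0,0,0,0,0,0,0,0,0,0,0,0,0,0,0,0,0,0,0,0,0,0,0,0,0]'; python3 f.py; python3 -c "
from h import *
print(job.job_done())"
```

```text
clock: 15.65
tcp_pos: [0.4569, -0.0575, 0.2527]
orientation: [-3.141, -0.001, 0.341]
force: [4.1, 1.1, 6.0]
grip_width: 0.0175
y -0.20676703794664883 x 0.41153364645354806 Fy -0.36512175382134604 Fx 4.253510426547445 Fz 6.02929485956748 0.017506854483569242 [-0.37  0.    2.13  0.    1.01  0.86]
the job is handed in; nothing more can be done
None
```

I locked the turnbutton first, then slid the carriage into the notch, and handed the job in at 15.7 s while still gripping it at rest.

- **Turnbutton:** I turned it about 75° to its end stop. The moment about the pivot rose to 0.53 N m against the stop. Both cameras afterwards showed its end across the frame's edge.
- **Carriage:** I slid it about 94 mm, the last part in small steps while reading the force. Drag was about 1 N, then the notch pulled it forward with up to 5 N. That pull turned over and ended at about -0.4 N along the rail. The final position matches where the camera put the notch, to within about 1 mm. It did not move over the last 0.4 s.
- **Workpiece and other things:** those in view in the last two pictures, from before the last 0.5 mm of travel, looked undisturbed. The hammer, spray can and tube offcut were outside those crops, but I worked nowhere near them.
- **Disagreements:** one move call was refused because I miscounted its rows, so nothing moved on that call. A small sideways and upward force of about 4 and 6 N remained on the gripper while holding.

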